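# Unlock the stockroom strongbox and hold the key turned

## Task

On the grey strongbox, slide the keyhole shutter fully open by its grip, then take the key with the square bow from the stand, push it fully home in the keyhole (jiggle it past the sticky wafers) and turn it a full quarter clockwise, seen from above, to its stop. Finish while still gripping the key and holding it turned against the lock's spring. Leave the other key and everything else on the table and the box where it is.

Things in the scene. Friction and masses are not known exactly. Their poses are not given: they have to be found in the camera images.
- strongbox: grey steel strongbox fixed to the table: 180 mm along its x, 240 mm along y, top 100 mm up; origin at its underside's centre. Its top is flat apart from the lock plate, the shutter and two shutter guides, 7 mm high, 19 to 24 mm either side of the shutter's centre line
- shutter_grip (a point): centre of the black grip block of the keyhole shutter on the strongbox, axes as the box's. Block: 26 mm along x, 18 mm along y (sliding direction), 36 mm high, standing on the shutter's 3 mm steel plate, 36 mm wide, which reaches 53 mm from the block's centre to -y and 12 mm to +y. In y it is 34 mm from the keyhole when shut, 94 mm when open
- shutter (a joint): travel of the shutter (m): near 0 it covers the keyhole (starts at 0 to 0.012), 0.06 is fully open at its stop. Slides along the strongbox's +y with about 2 N of friction and stays where it is left. Fully open its near edge lies 41 mm from the keyhole's axis
- keyhole (a point): centre of the keyhole's mouth, on top of the lock's flat steel plate (46 mm square, 104 mm above the table) in the strongbox's top. Axes as the box's: z up, slot along x, the shutter opens to +y. The slot is 19.6 x 6.6 mm through the 6 mm plate. Only when the key is home (collar on the plate, within 3 mm) is its bit clear below the plate and free to turn
- wafer (a joint): turn (rad, clockwise from above positive) of the loose wafer hidden about 10 mm below the keyhole's mouth, with a slot like the plate's. It sticks (0.05 N m) at 0.23 to 0.265, and the plug (17 mm below) as far the other way, so a key pushed straight down catches on each. Under light pressure, twists to and fro (the plate gives the key about 0.09 rad each way) let it drop past
- plug (a joint): turn of the lock plug (rad), clockwise seen from above positive; it starts at -0.265 to -0.23, its stop is a quarter turn from the slot, 1.571. A spring turns it back (0.12 N m per rad; friction 0.05 N m each in plug and wafer), so the key must be held turned
- key_mid (a point): centre of the bow (flat head) of the strongbox's key: square steel bow 32 mm wide along the key's x, 10 mm thick along y, 32 mm high (z). The key stands upright in either place of the key stand, collar on the stand's top, 30 mm below this point. Fully home in the lock this point is 30 mm above keyhole. It fits either way round. About 60 g
- key: the same key; origin at the centre of the underside of its collar (24 mm across, 4 mm thick, a 10 mm neck between it and the bow). Below it a 5 mm shank and a double-sided bit 18 mm wide (x), 5 mm thick (y), from 9 to 27 mm below the origin, tip slightly narrowed
- key_stand_hole0 (a point): mouth of one of the two slots in the key stand, a fixed black block 160 (x) x 60 (y) x 42 mm high; the other slot lies 80 mm along its +x. The slots run along its x, 19.6 x 6.6 mm, 32 mm deep
- ring_key_mid (a point): centre of the round ring bow (32 mm across, 8 mm thick) of another steel key, single-sided, standing in the other place of the stand. Not for this lock: a bystander
- ring_box: small black gift box, 45 x 45 x 30 mm, standing on the strongbox's top at its far left corner. A bystander; the point is its underside's centre
- watch_box: black gift box, 85 x 85 x 50 mm, on the table. A bystander; origin at its underside's centre
- pendant_box: white paper gift box, 60 x 60 x 35 mm, on the table. A bystander; origin at its underside's centre
- earring_box: black gift box, 50 x 50 x 38 mm, on the table. A bystander; origin at its underside's centre
- tape_roll: roll of clear parcel tape lying flat, 100 mm across, 48 mm high. A bystander; origin at its underside's centre
- cutter: grey box cutter lying on the table, about 150 x 22 x 14 mm. A bystander; origin at its underside, mid handle
Mind the look-alikes: they are no part of the job. Leave any pink look-alike of the key alone.

How it is judged:
By the outcome, as a careful person would: the job done as asked, in the order asked, and still so for the second after the job is handed in, while the arm keeps its last pose, push and grip.
It also fails if it takes over 61 s, if anything falls off the work surface, if the arm or the gripper's body presses on something with over 40 N, if the wrist force passes 120 N, or if a joint passes its speed limit or range.

## Robot

A 7-joint arm with a two-finger parallel gripper is mounted at the origin on the work surface. World frame = base frame: x ahead of the robot, y to its left, z up, the work surface at z = 0. Lengths are in m, angles in rad, forces in N, time in s.
With the tool pointing down it reaches from about 0.35 to 0.9 m from the base axis. Payload 8.1 kg.
Tool frame: the origin (TCP) lies between the finger pads; the fingertips stand ahead of it and the grasp point (between the pads) is the TCP (arm.nose_length is the z of the fingertips in the tool frame, in m); z points along the fingers, y is the line along which they close (so a half turn about z gives the same grasp; the last joint's range is limited). The gripper opens to 92 mm and grips with 3 to 60 N. Pads are 19 mm wide; open, the fingers measure 130 mm over their backs; the gripper's body (75 mm by 190 mm) begins 47 mm behind the grasp point.
Start: joints at [1.154, 0.434, 0.025, 1.573, -0.012, 1.134, -0.075], TCP at [0.193, -0.595, 0.246] pointing down, gripper open.
Joint ranges: [-2.62, 2.62], [-0.44, 2.09], [-1.27, 1.32], [0.08, 2.57], [-1.32, 4.46], [0.12, 2], [-2.74, 2.74]. Speed limits (rad/s): [2.22, 2.22, 3.01, 3.01, 3.14, 3.14, 3.14].

## Interface

Orientations are given as a rotation vector (axis times angle).
In Python, from cell import sensors, optics, arm gives the robot as it stands.
- The arm moves only by the tool arm_command, never from a script. Its argument "deltas" is one flat list of numbers, 7 for each row, row after row: the turn, a rotation vector about the world's x, y, z as a fraction of full scale, then the shift along the world's x, y, z as a fraction of full scale, then the finger opening in mm, from 0 to 91.8. In form: [wx, wy, wz, dx, dy, dz, fingers, wx, wy, wz, dx, dy, dz, fingers, ...]. A call has 1 to 20 rows; each row is the pose to reach, as a shift and turn from the pose commanded when the call began; what a row does not reach only later rows make up. Full scale, the value 1, is 1 m for a shift and 90 degrees for a turn. A row lasts 1/10 s, in which the tool goes at most 50 mm and 8.59 degrees, less where a joint would pass 70% of its speed; a pose out of reach is approached as far as the arm can. A call with a number of a shift or a turn outside -1 to 1 is refused whole. A call with a gripper value outside its range is refused whole. The fingers move at their own pace and stop on an object; "force" is the grip in N (left out, the last holds). Time passes only in rows, so rows that repeat a pose let the fingers close. It gives the time, the measured TCP pose, the force, the opening and the grip force at its end, in the units of the state.
- sensors.observe(): the state, without advancing time (a new reading comes with each control period).
- optics.get_image(name): name is "scene" or "side" or "wrist"; returns the picture (400x640x3 uint8, blue, green, red); there is no depth.
- optics.calibration(name): a dict with "camera_matrix" (3x3 intrinsics, pixels), "rvec" (rotation vector, rad) and "tvec" (3), from world to camera coordinates, as OpenCV has them. Camera axes: x right, y down, z forward; pixel columns grow to the right and rows downward; lengths in m; the calibration is good to about 2 mm. A picture is of the moment at which its call begins: read the wrist's pose just before it. calibration takes no time and is no camera call; for the wrist camera it gives the pose at the moment of the call.
- arm.sign_off(): hands the job in; it is judged then, once.
The state is a dict: "clock": time; "joints": joint angles; "dq": joint speeds; "joint_efforts": joint torques, N m; "position": TCP position; "ee_rot": TCP orientation; "force": force on the tool from outside, world axes, zero at the start; "ft_torque": the same for the moment, N m; "width": opening from 0.0 (shut) to 1.0 (fully open); "gripper_force": force on a finger pad.
Only numpy, scipy, OpenCV 4.12 (cv2) and the standard library are available. Lean on these libraries where they do the work, as an engineer would, in place of code of your own. Each camera call takes 0.05 s, during which the arm holds its last target. There are 200 camera calls.

## Working session

There is one attempt and no reset: what is moved stays moved. The work goes in short steps, Python scripts to look and compute and a tool call to move; the robot and the scene stay as the last step left them, time stands still between calls to the robot, and variables do not carry over. Pictures are saved under pics/ and viewed, at most 10 in all, crops included, and the job is handed in when it is done.

Besides the shell and the picture viewer there is one more tool, called after "Emit:" in YAML: its name, and indented under it one key for each argument. arm_command: Moves the arm, as the interface text tells. Its arguments: {"type":"object","properties":{"deltas":{"type":"array","items":{"type":"number"}},"force":{"type":"number"}},"required":["deltas"]}

```bash
mkdir -p pics; ls
python3 - <<'E'
from cell import sensors, optics, arm
import cv2,numpy as np
s=sensors.observe();print(s,arm.nose_length)
for n in("scene","side"):
    im=optics.get_image(n);cv2.imwrite(f"pics/{n}0.png",im)
    c=optics.calibration(n);R=cv2.Rodrigues(np.array(c["rvec"]))[0];print(n,c["camera_matrix"],-R.T@np.array(c["tvec"]).ravel(),R[2])
E
```

```text
pics
{'clock': 0.0, 'joints': array([ 1.15443632,  0.4352176 ,  0.024975  ,  1.57413592, -0.01158658,
        1.13401969, -0.07509461]), 'dq': array([ 2.40286409e-03, -1.53848466e-03, -1.31048432e-03,  5.02997653e-04,
        5.06190169e-05,  9.51318688e-04, -1.54737392e-03]), 'joint_efforts': array([ 1.03710521e-03, -6.67850518e+01,  9.85643081e-01, -3.14460683e+01,
       -6.03769999e-02,  4.26385424e-02,  1.36416920e-04]), 'position': array([ 0.19268116, -0.59402101,  0.24493332]), 'ee_rot': array([-3.10146400e+00, -4.90492054e-01,  6.48235442e-04]), 'force': array([-0.49019076, -0.51850892,  0.51415259]), 'ft_torque': array([ 0.01851986,  0.05774899, -0.02449575]), 'gripper_force': 0.0, 'width': 0.9988993897059933} 0.019
scene [[443.81746768   0.         307.78782939]
 [  0.         443.81746768 194.54149641]
 [  0.           0.           1.        ]] [ 1.09753215 -0.80846739  0.84648148] [-0.42808003  0.67750675 -0.59810708]
side [[448.84546179   0.         319.77551285]
 [  0.         448.84546179 210.99433999]
 [  0.           0.           1.        ]] [-0.04605174  0.84687413  1.05623721] [ 0.44324314 -0.60117312 -0.66492587]
```

View pics/scene0.png

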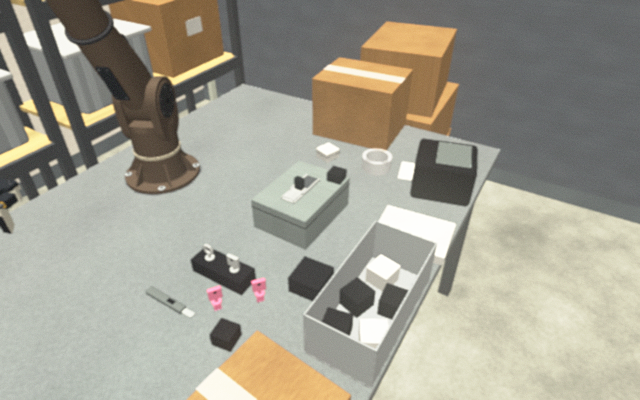

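View pics/side0.png

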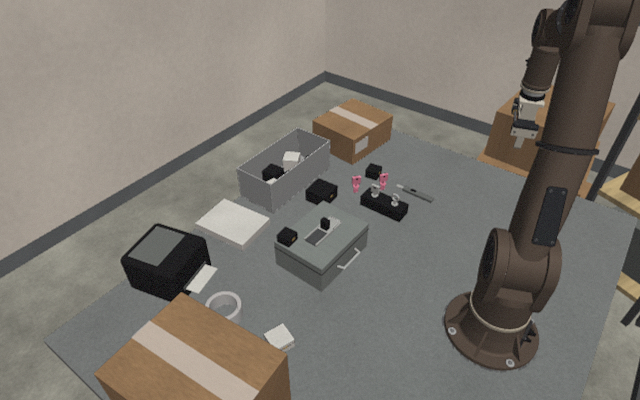

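Scene view: box around (300,200), with its grip at (300,183). The stand is at (223,268), with key bows at (208,250) and (234,264) and pink look-alikes at (215,295) and (259,288). Side view: box around (322,245), grip at (325,225), stand at (385,203). I'll enlarge both.

Run:
```python
import cv2,numpy as np
a=cv2.imread("pics/scene0.png")[145:295,185:355];b=cv2.imread("pics/side0.png")[165:295,260:430]
f=lambda x:cv2.resize(x,(400,int(x.shape[0]*400/170)),interpolation=cv2.INTER_CUBIC)
a=cv2.resize(a,None,fx=4,fy=4,interpolation=cv2.INTER_CUBIC)
cv2.imwrite("pics/c1.png",a);cv2.imwrite("pics/c2.png",cv2.resize(b,None,fx=4,fy=4,interpolation=cv2.INTER_CUBIC))
```

```text
(no output)
```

View pics/c1.png

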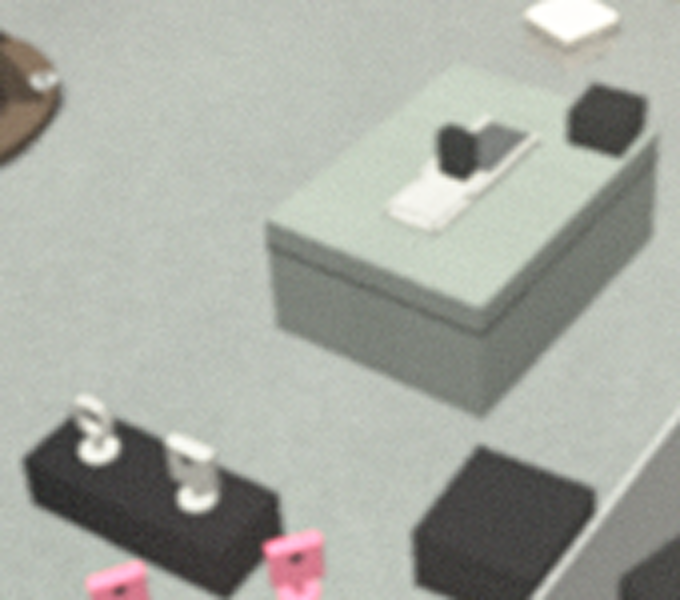

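View pics/c2.png

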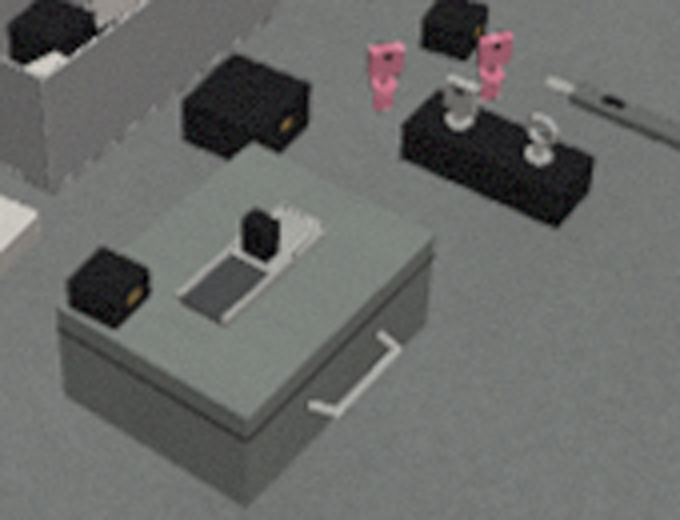

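```bash
cat > h.py <<'E'
import cv2,numpy as np
from cell import sensors, optics, arm
def ray(n,uv,c=None):
    c=c or optics.calibration(n);R=cv2.Rodrigues(np.array(c["rvec"]))[0];t=np.array(c["tvec"]).ravel()
    d=R.T@np.linalg.inv(np.array(c["camera_matrix"]))@np.array([*uv,1.]);return -R.T@t,d
def plane(n,uv,z,c=None):
    o,d=ray(n,uv,c);return o+d*(z-o[2])/d[2]
def tri(a,b):
    A=np.zeros((3,3));B=np.zeros(3)
    for o,d in(a,b):
        d=d/np.linalg.norm(d);P=np.eye(3)-np.outer(d,d);A+=P;B+=P@o
    return np.linalg.solve(A,B)
E
python3 - <<'E'
from h import *
np.set_printoptions(precision=4,suppress=True)
S=lambda u,v:(185+u/4-.4,145+v/4-.4)
D=lambda u,v:(260+u/4-.4,165+v/4-.4)
for n,a,b,z in [("c -x-y",(270,222),(435,240),.1),("c +x-y",(483,305),(258,148),.1),("c +x+y",(658,132),(58,308),.1),("c -x+y",(450,65),(248,425),.1),
 ("bow sq",(190,458),(462,97),.072),("collar sq",(198,500),(459,121),.044),("bow ring",(93,412),(543,130),.072),("collar ring",(99,452),(539,155),.044),("grip top",(457,131),(262,216),.139),("stand c1",(25,462),(592,160),.042),("stand +x",(278,497),(440,88),.042),("stand r",(228,552),(405,127),.042)]:
    print(n,tri(ray("scene",S(*a)),ray("side",D(*b))),plane("scene",S(*a),z)[:2],plane("side",D(*b),z)[:2])
E
```

```text
c -x-y [ 0.4375 -0.0601  0.0948] [ 0.4444 -0.0642] [ 0.433  -0.0569]
c +x-y [ 0.6131 -0.0635  0.0974] [ 0.6182 -0.0635] [ 0.6076 -0.0634]
c +x+y [0.6215 0.1728 0.0979] [0.6239 0.1712] [0.6186 0.1737]
c -x+y [0.4388 0.1767 0.0955] [0.4416 0.1698] [0.4378 0.1807]
bow sq [ 0.5241 -0.2515  0.0727] [ 0.5235 -0.251 ] [ 0.5246 -0.2522]
collar sq [ 0.5275 -0.2551  0.0412] [ 0.5304 -0.2566] [ 0.5253 -0.2529]
bow ring [ 0.4454 -0.2526  0.0736] [ 0.4448 -0.2511] [ 0.4457 -0.2552]
collar ring [ 0.4472 -0.256   0.0422] [ 0.4495 -0.2568] [ 0.4457 -0.2548]
grip top [0.53   0.0413 0.1443] [0.527  0.0487] [0.532  0.0357]
stand c1 [ 0.4091 -0.2836  0.0372] [ 0.4136 -0.2866] [ 0.4067 -0.2787]
stand +x [ 0.5663 -0.2501  0.0616] [ 0.5699 -0.2275] [ 0.5647 -0.2849]
stand r [ 0.5664 -0.2558  0.0163] [ 0.5717 -0.2791] [ 0.5603 -0.2194]
```

Emit:
arm_command:
  deltas: [0, 0, 1, 0.33, 0.34, 0.05, 91, 0, 0, 1, 0.33, 0.34, 0.05, 91, 0, 0, 1, 0.33, 0.34, 0.05, 91, 0, 0, 1, 0.33, 0.34, 0.05, 91, 0, 0, 1, 0.33, 0.34, 0.05, 91, 0, 0, 1, 0.33, 0.34, 0.05, 91, 0, 0, 1, 0.33, 0.34, 0.05, 91, 0, 0, 1, 0.33, 0.34, 0.05, 91, 0, 0, 1, 0.33, 0.34, 0.05, 91, 0, 0, 1, 0.33, 0.34, 0.05, 91, 0, 0, 1, 0.33, 0.34, 0.05, 91, 0, 0, 1, 0.33, 0.34, 0.05, 91]

```text
clock: 1.3
position: [0.5233, -0.2536, 0.2953]
ee_rot: [-1.843, -2.543, -0.0]
force: [-0.4, -1.4, -0.7]
width: 0.987
gripper_force: 0.0
```

Emit:
arm_command:
  deltas: [0, 0, 0.8, 0, 0, 0, 91, 0, 0, 0.8, 0, 0, 0, 91, 0, 0, 0.8, 0, 0, 0, 91, 0, 0, 0.8, 0, 0, 0, 91, 0, 0, 0.8, 0, 0, 0, 91, 0, 0, 0.8, 0, 0, 0, 91, 0, 0, 0.8, 0, 0, 0, 91, 0, 0, 0.8, 0, 0, 0, 91, 0, 0, 0.8, 0, 0, 0, 91, 0, 0, 0.8, 0, 0, 0, 91, 0, 0, 0.8, 0, 0, 0, 91]

```text
clock: 2.4
position: [0.5223, -0.2552, 0.2955]
ee_rot: [-0.008, -3.141, 0.0]
force: [0.3, -0.2, 0.3]
width: 0.994
gripper_force: 0.0
```

```bash
cat >> h.py <<'E'
from scipy.spatial.transform import Rotation as Ro
np.set_printoptions(precision=4,suppress=True)
def st():
    s=sensors.observe();X=Ro.from_rotvec(s["ee_rot"]).as_matrix()
    print("t",s["clock"],"p",s["position"],"yaw",np.arctan2(X[1,0],X[0,0]),"z",X[:,2],"F",s["force"],"T",s["ft_torque"],"w",s["width"],"g",s["gripper_force"],"q",s["joints"]);return s
E
python3 - <<'E'
from h import *
st();c=optics.calibration("wrist");im=optics.get_image("wrist");cv2.imwrite("pics/w1.png",im);st()
np.save("w1.npy",c,allow_pickle=True)
R=cv2.Rodrigues(np.array(c["rvec"]))[0];print(-R.T@np.array(c["tvec"]).ravel(),R)
E
```

```text
t 2.4 p [ 0.5223 -0.2552  0.2955] yaw 3.136406802192303 z [-0.0007 -0.0001 -1.    ] F [ 0.3282 -0.195   0.3194] T [ 0.0959 -0.1202  0.0326] w 0.9939810564464492 g 0.0 q [ 0.8643  0.4211 -0.7168  1.5652  0.2859  1.2635  1.6692]
t 2.45 p [ 0.5225 -0.255   0.2956] yaw 3.1372407195098324 z [-0.0005 -0.0001 -1.    ] F [ 0.337  -0.656   0.9281] T [ 0.0773 -0.1513 -0.0102] w 0.991238966028769 g 0.0 q [ 0.864   0.4211 -0.717   1.5651  0.2858  1.2635  1.6696]
[ 0.454  -0.2561  0.435 ] [[ 0.0035  1.     -0.0002]
 [ 0.9675 -0.0033  0.2529]
 [ 0.2529 -0.0011 -0.9675]]
```

View pics/w1.png

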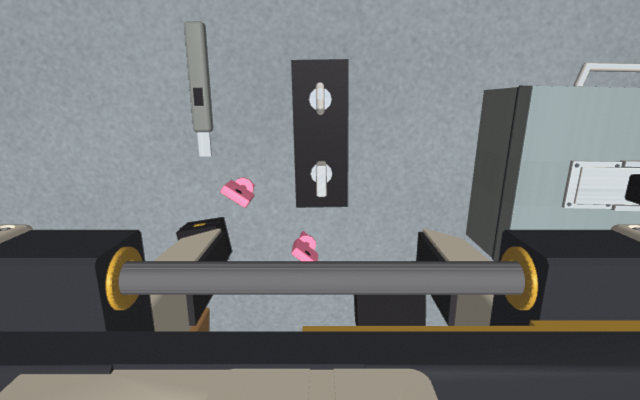

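Wrist view: square key's bow around (321,180) with collar (321,174), ring key at (320,99), stand edges at columns 292–348. On the box, the lock and shutter start at (568,160). Next I'll go above the shutter.

Emit:
arm_command:
  deltas: [0, 0, 0, 0.01, 0.29, 0, 91, 0, 0, 0, 0.01, 0.29, 0, 91, 0, 0, 0, 0.01, 0.29, 0, 91, 0, 0, 0, 0.01, 0.29, 0, 91, 0, 0, 0, 0.01, 0.29, 0, 91, 0, 0, 0, 0.01, 0.29, 0, 91, 0, 0, 0, 0.01, 0.29, 0, 91, 0, 0, 0, 0.01, 0.29, 0, 50]

```text
clock: 3.25
position: [0.5328, 0.0364, 0.2958]
ee_rot: [-0.001, 3.141, -0.0]
force: [0.2, -0.0, -1.0]
width: 0.944
gripper_force: 0.0
```

Run:
```python
from h import *
c=np.load("w1.npy",allow_pickle=True).item();im=cv2.imread("pics/w1.png")
# stand edges and key collar/bow on w1
g=cv2.cvtColor(im,cv2.COLOR_BGR2GRAY)
for y0,z in((174,.046),(99,.046)):
    print(y0,plane("wrist",(321,y0),z,c))
for p in((292,60),(348,60),(297,207),(348.5,207)):print(plane("wrist",p,.042,c))
st();c=optics.calibration("wrist");im=optics.get_image("wrist");cv2.imwrite("pics/w2.png",im);np.save("w2.npy",c,allow_pickle=True)
a=cv2.imread("pics/w1.png")[145:215,280:360]
cv2.imwrite("pics/w2c.png",np.vstack([im[60:260,160:480],cv2.resize(a,(320,280),interpolation=cv2.INTER_CUBIC)]))
```

```text
174 [ 0.5298 -0.2568  0.046 ]
99 [ 0.4492 -0.2565  0.046 ]
[ 0.4099 -0.2865  0.042 ]
[ 0.4101 -0.2282  0.042 ]
[ 0.5692 -0.2846  0.042 ]
[ 0.5694 -0.2252  0.042 ]
t 3.25 p [0.5328 0.0364 0.2958] yaw -3.1411911074764953 z [ 0.0001 -0.0003 -1.    ] F [ 0.2253 -0.0157 -0.9572] T [ 0.0454 -0.2135  0.0799] w 0.9440652546825085 g 0.0 q [ 0.4403  0.3573 -0.8098  1.6718  0.2725  1.2297  1.1411]
```

View pics/w2c.png

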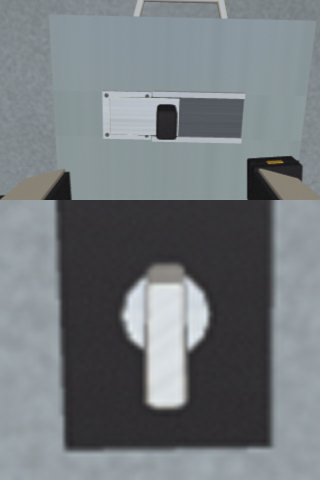

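Run:
```python
from h import *
c=np.load("w1.npy",allow_pickle=True).item()
print("bow",plane("wrist",(321.6,181.4),.088,c), [plane("wrist",(321.6,v),.088,c)[0] for v in(165.7,197)])
c=np.load("w2.npy",allow_pickle=True).item()
print(c["camera_matrix"])
P=lambda u,v,z:print((u,v),plane("wrist",(160+u,60+v),z,c)[:2])
print("grip top");P(167,125,.139);P(157,112,.139);P(177,139,.139)
print("plate L");P(103,92,.104);P(103,139,.104);P(150,92,.107);P(244,92,.107);P(244,142,.107)
print("box");P(50,15,.1);P(314,20,.1)
im=cv2.imread("pics/w2.png")[140:215,255:410];cv2.imwrite("pics/w2d.png",cv2.resize(im,None,fx=5,fy=5,interpolation=cv2.INTER_CUBIC))
```

```text
bow [ 0.5292 -0.2561  0.088 ] [np.float64(0.5132852089503223), np.float64(0.5452900602806856)]
[[354.6441   0.     321.3292]
 [  0.     354.6441 196.4501]
 [  0.       0.       1.    ]]
grip top
(167, 125) [0.5319 0.0401]
(157, 112) [0.5206 0.0315]
(177, 139) [0.5443 0.0488]
plate L
(103, 92) [ 0.5084 -0.0194]
(103, 139) [ 0.5539 -0.0212]
(150, 92) [0.5079 0.0246]
(244, 92) [0.5077 0.1117]
(244, 142) [0.5558 0.1147]
box
(50, 15) [ 0.4399 -0.0649]
(314, 20) [0.4437 0.1724]
```

View pics/w2d.png

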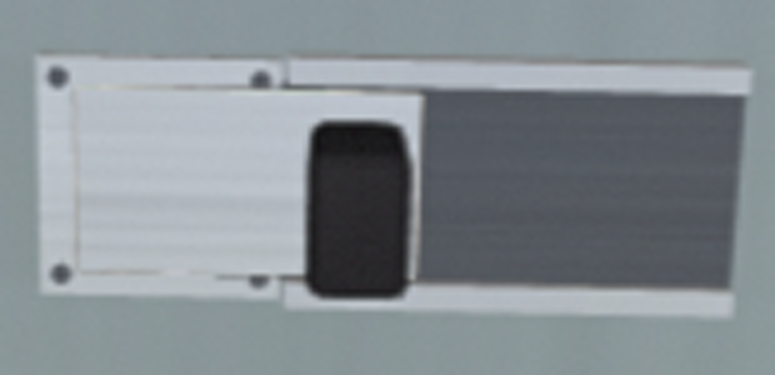

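Wrist view: grip top centred near crop (358,210), about (0.532, 0.040). The lock plate's left edge is at column 40, and the guides are tilted about −0.018 rad. Now gripping the shutter.

Emit:
arm_command:
  deltas: [0, 0, -0.011, -0.001, 0.004, -0.05, 50, 0, 0, -0.011, -0.001, 0.004, -0.1, 50, 0, 0, -0.011, -0.001, 0.004, -0.13, 50, 0, 0, -0.011, -0.001, 0.004, -0.157, 50, 0, 0, -0.011, -0.001, 0.004, -0.157, 50, 0, 0, -0.011, -0.001, 0.004, -0.157, 10, 0, 0, -0.011, -0.001, 0.004, -0.157, 10, 0, 0, -0.011, -0.001, 0.004, -0.157, 10, 0, 0, -0.011, -0.001, 0.004, -0.157, 10, 0, 0, -0.011, -0.001, 0.004, -0.157, 10]
  force: 20

```text
clock: 4.3
position: [0.5324, 0.0397, 0.1396]
ee_rot: [0.028, 3.14, 0.0]
force: [-0.3, 0.5, 5.7]
width: 0.191
gripper_force: 20.0
```

```bash
python3 -c "
from h import *
st()"
```

```text
t 4.3 p [0.5324 0.0397 0.1396] yaw 3.1237670103069526 z [ 0.0016  0.0002 -1.    ] F [-0.3005  0.5001  5.7264] T [ 0.063   0.0002 -0.0936] w 0.1910771980528007 g 20.001335442066193 q [ 0.3568  0.5123 -0.7302  1.8782  0.427   0.911   0.9757]
```

Emit:
arm_command:
  deltas: [0, 0, 0, 0, 0.01, 0, 10, 0, 0, 0, 0, 0.02, 0, 10, 0, 0, 0, 0.001, 0.03, 0, 10, 0, 0, 0, 0.001, 0.04, 0, 10, 0, 0, 0, 0.001, 0.05, 0, 10, 0, 0, 0, 0.001, 0.056, 0, 10, 0, 0, 0, 0.001, 0.06, 0, 10, 0, 0, 0, 0.001, 0.063, 0, 10, 0, 0, 0, 0.001, 0.065, 0, 10, 0, 0, 0, 0.001, 0.065, 0, 10]

```text
clock: 5.3
position: [0.5337, 0.098, 0.1392]
ee_rot: [0.035, 3.141, -0.015]
force: [-1.4, -21.2, 16.4]
width: 0.198
gripper_force: 20.0
```

Emit:
arm_command:
  deltas: [0, 0, 0, 0.001, -0.004, 0, 10, 0, 0, 0, 0.001, -0.004, 0, 40, 0, 0, 0, 0.001, -0.004, 0, 45, 0, 0, 0, 0.001, -0.004, 0, 45, 0, 0, 0, 0.001, -0.01, 0.05, 60, 0, 0, 0, 0, -0.05, 0.1, 60, 0, 0, 0, 0, -0.09, 0.13, 60, 0, 0, 0, 0, -0.09, 0.13, 60, 0, 0, 0, 0, -0.09, 0.13, 60]

```text
clock: 6.2
position: [0.5337, 0.0128, 0.2698]
ee_rot: [0.033, 3.139, -0.001]
force: [0.4, 0.8, -0.6]
width: 0.656
gripper_force: 0.0
```

Run:
```python
from h import *
st();c=optics.calibration("wrist");im=optics.get_image("wrist");cv2.imwrite("pics/w3.png",im);np.save("w3.npy",c,allow_pickle=True)
cv2.imwrite("pics/w3d.png",cv2.resize(im[130:230,260:440],None,fx=4,fy=4,interpolation=cv2.INTER_CUBIC))
```

```text
t 6.2 p [0.5337 0.0128 0.2698] yaw 3.120304527257887 z [ 0.0024 -0.0005 -1.    ] F [ 0.3615  0.8161 -0.5797] T [ 0.1606 -0.1176 -0.056 ] w 0.6557374181237107 g 0.0 q [ 0.471   0.3741 -0.7934  1.7148  0.288   1.1712  1.1487]
```

View pics/w3d.png

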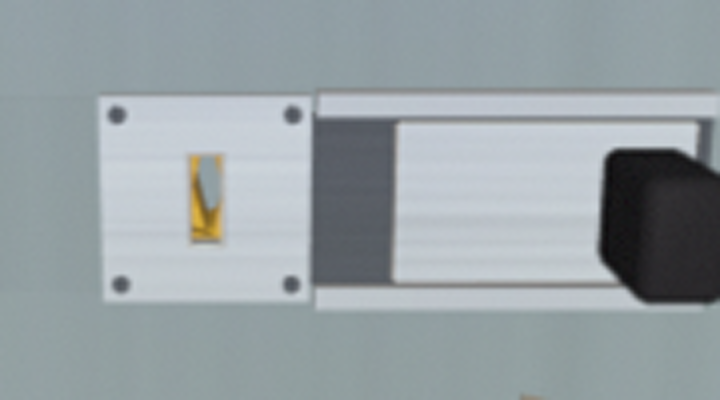

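The shutter is fully open, with its near edge at crop (395,200). The keyhole is centred at crop (206,198) and the plate's corners are (98,95)…(313,300).

Run:
```python
from h import *
c=np.load("w3.npy",allow_pickle=True).item()
P=lambda u,v:plane("wrist",(260+(u+.5)/4-.5,130+(v+.5)/4-.5),.104,c)[:2]
q=np.array([P(98,95),P(311,94),P(313,299),P(104,302)]);print(q,q.mean(0),"yaw",np.arctan2(*(q[2]+q[3]-q[0]-q[1])[::-1]),np.arctan2(-(q[1]+q[2]-q[0]-q[3])[0],(q[1]+q[2]-q[0]-q[3])[1]))
im=cv2.imread("pics/w3.png");h=cv2.cvtColor(im,cv2.COLOR_BGR2HSV)
m=cv2.inRange(h,(10,80,60),(40,255,255));m[:,:300]=0;m[:160]=0;m[195:]=0;m[:,325:]=0
ys,xs=np.nonzero(m);print(xs.min(),xs.max(),ys.min(),ys.max())
s=[P(189,154),P(224,154),P(189,243),P(224,243)];print(s,np.mean(s,0))
c=np.load("w1.npy",allow_pickle=True).item();im=cv2.imread("pics/w1.png");g=cv2.cvtColor(im,cv2.COLOR_BGR2GRAY)
for r in (70,110,130,150,190,200): 
    x=g[r,270:370].astype(float);k=np.nonzero(x<80)[0];print(r,270+k.min(),270+k.max(), plane("wrist",(270+k.min()-.5,r),.042,c)[:2],plane("wrist",(270+k.max()+.5,r),.042,c)[:2])
```

```text
[[ 0.5067 -0.0199]
 [ 0.5074  0.026 ]
 [ 0.5533  0.026 ]
 [ 0.5531 -0.0208]] [0.5301 0.0028] yaw -0.007984323178273167 -0.009604173282801397
308 314 169 189
[array([ 0.5199, -0.0007]), array([0.5201, 0.0069]), array([ 0.5399, -0.0013]), array([0.54  , 0.0064])] [0.53   0.0028]
70 292 347 [ 0.4197 -0.2873] [ 0.4199 -0.2286]
110 293 347 [ 0.4604 -0.2872] [ 0.4606 -0.228 ]
130 294 347 [ 0.4816 -0.2866] [ 0.4818 -0.2277]
150 295 347 [ 0.5035 -0.286 ] [ 0.5037 -0.2273]
190 296 347 [ 0.549  -0.2859] [ 0.5492 -0.2266]
200 296 347 [ 0.5608 -0.2862] [ 0.5611 -0.2265]
```

Emit:
arm_command:
  deltas: [0, 0, 0.022, -0.0045, -0.05, 0, 40, 0, 0, 0.022, -0.0045, -0.1, 0, 40, 0, 0, 0.022, -0.0045, -0.15, 0, 40, 0, 0, 0.022, -0.0045, -0.2, -0.02, 40, 0, 0, 0.022, -0.0045, -0.25, -0.05, 40, 0, 0, 0.022, -0.0045, -0.269, -0.09, 40, 0, 0, 0.022, -0.0045, -0.269, -0.13, 40, 0, 0, 0.022, -0.0045, -0.269, -0.13, 40, 0, 0, 0.022, -0.0045, -0.269, -0.13, 40]

```text
clock: 7.15
position: [0.5286, -0.2516, 0.1382]
ee_rot: [0.032, -3.14, -0.005]
force: [0.1, 0.7, 0.5]
width: 0.434
gripper_force: 0.0
```

Run:
```python
from h import *
st()
```

```text
t 7.15 p [ 0.5286 -0.2516  0.1382] yaw -3.1214283901964417 z [-0.002   0.0029 -1.    ] F [0.0561 0.6699 0.519 ] T [ 0.1125 -0.1587  0.0114] w 0.4337010112998852 g 0.0 q [ 0.8126  0.5754 -0.6672  1.7528  0.4195  0.9635  1.5694]
```

Emit:
arm_command:
  deltas: [0, 0, -0.004, 0.0005, 0, -0.03, 40, 0, 0, -0.004, 0.0005, 0, -0.03, 40, 0, 0, -0.004, 0.0005, 0, -0.03, 40]

```text
clock: 7.45
position: [0.53, -0.2532, 0.1107]
ee_rot: [-0.02, 3.14, -0.0]
force: [0.4, 0.0, -1.2]
width: 0.436
gripper_force: 0.0
```

Emit:
arm_command:
  deltas: [0, 0, 0, -0.001, -0.003, -0.02, 40, 0, 0, 0, -0.001, -0.003, -0.037, 40, 0, 0, 0, -0.001, -0.003, -0.037, 40, 0, 0, 0, -0.001, -0.003, -0.037, 40, 0, 0, 0, -0.001, -0.003, -0.037, 4, 0, 0, 0, -0.001, -0.003, -0.037, 4, 0, 0, 0, -0.001, -0.003, -0.037, 4, 0, 0, 0, -0.001, -0.003, -0.037, 4, 0, 0, 0, -0.001, -0.003, -0.037, 4]
  force: 40

```text
clock: 8.35
position: [0.528, -0.2566, 0.0719]
ee_rot: [-0.017, 3.141, 0.002]
force: [0.1, 0.8, -0.6]
width: 0.106
gripper_force: 40.0
```

Run:
```python
from h import *
st()
```

```text
t 8.35 p [ 0.528  -0.2566  0.0719] yaw -3.130523861822638 z [ 0.0001  0.001  -1.    ] F [ 0.0947  0.7623 -0.6398] T [ 0.1119 -0.1159 -0.0373] w 0.1058547732699584 g 39.99896228313446 q [ 0.7825  0.6534 -0.6158  1.8067  0.4901  0.839   1.51  ]
```

Emit:
arm_command:
  deltas: [0, 0, 0, 0, 0, 0.01, 4, 0, 0, 0, 0, 0, 0.025, 4, 0, 0, 0, 0, 0, 0.05, 4, 0, 0, 0, 0, 0, 0.09, 4, 0, 0, -0.015, 0, 0.03, 0.12, 4, 0, 0, -0.015, 0, 0.07, 0.13, 4, 0, 0, -0.015, 0, 0.12, 0.13, 4, 0, 0, -0.015, 0, 0.17, 0.13, 4, 0, 0, -0.015, 0.001, 0.22, 0.13, 4, 0, 0, -0.015, 0.001, 0.25, 0.13, 4, 0, 0, -0.015, 0.001, 0.2595, 0.13, 4, 0, 0, -0.015, 0.001, 0.2595, 0.13, 4, 0, 0, -0.015, 0.001, 0.2595, 0.12, 4, 0, 0, -0.015, 0.001, 0.2595, 0.12, 4, 0, 0, -0.015, 0.001, 0.2595, 0.12, 4, 0, 0, -0.015, 0.001, 0.2595, 0.12, 4]

```text
clock: 9.95
position: [0.5289, 0.0009, 0.1916]
ee_rot: [-0.023, -3.141, 0.0]
force: [-0.2, -0.7, -0.6]
width: 0.105
gripper_force: 40.0
```

Run:
```python
from h import *
st();c=optics.calibration("wrist");im=optics.get_image("wrist");cv2.imwrite("pics/w4.png",im);np.save("w4.npy",c,allow_pickle=True)
cv2.imwrite("pics/w4d.png",cv2.resize(im[150:350,220:440],None,fx=3,fy=3,interpolation=cv2.INTER_CUBIC))
```

```text
t 9.95 p [0.5289 0.0009 0.1916] yaw 3.1269459403245192 z [-0.0004 -0.0001 -1.    ] F [-0.2439 -0.6848 -0.6456] T [ 0.1045 -0.1646 -0.0309] w 0.10536041679939712 g 39.998699426651 q [ 0.4527  0.4404 -0.7479  1.831   0.3501  1.007   1.1178]
```

View pics/w4d.png

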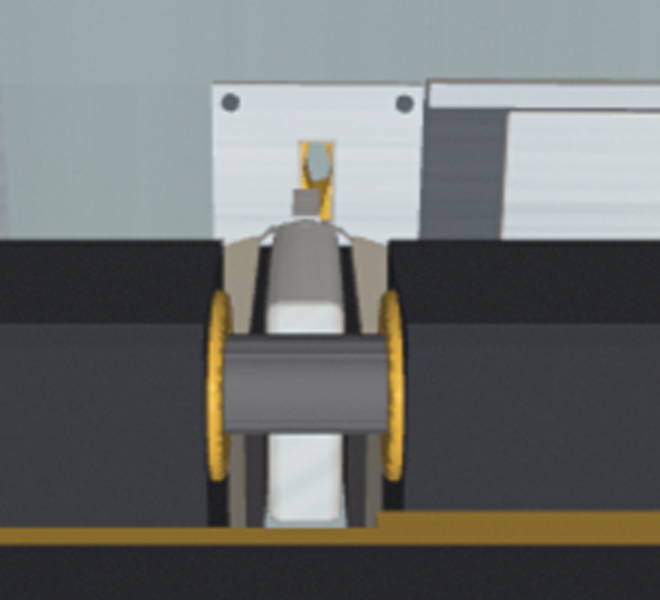

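Wrist view: the bit's tip spans columns 292–320 with its front edge at row 188. The slot is columns 301–334 from row 141 down.

Run:
```python
from h import *
c=np.load("w4.npy",allow_pickle=True).item()
P=lambda u,v,z:plane("wrist",(220+(u+.5)/3-.5,150+(v+.5)/3-.5),z,c)
print("slot",P(301,141,.104),P(334,141,.104)," L/R edge low",P(334,215,.104),P(301,180,.104))
print("tip",P(292,188,.1346),P(321,188,.1346))
print("plate",P(212,84,.104),P(421,84,.104))
print("bow top",[P(u,v,.2076) for u,v in((267,302),(345,302),(267,521),(345,521))])
```

```text
slot [ 0.5201 -0.0009  0.104 ] [0.5202 0.0064 0.104 ]  L/R edge low [0.5374 0.0063 0.104 ] [ 0.5291 -0.001   0.104 ]
tip [ 0.5215 -0.0025  0.1346] [0.5215 0.0031 0.1346]
plate [ 0.5071 -0.0201  0.104 ] [0.5077 0.0254 0.104 ]
bow top [array([ 0.5137, -0.0047,  0.2076]), array([0.5138, 0.0051, 0.2076]), array([ 0.5449, -0.0054,  0.2076]), array([0.545 , 0.005 , 0.2076])]
```

Emit:
arm_command:
  deltas: [0, 0, 0, 0.0006, 0.0023, 0, 4, 0, 0, 0, 0.0006, 0.0023, -0.01, 4, 0, 0, 0, 0.0006, 0.0023, -0.02, 4, 0, 0, 0, 0.0006, 0.0023, -0.025, 4, 0, 0, 0, 0.0006, 0.0023, -0.027, 4, 0, 0, 0, 0.0006, 0.0023, -0.027, 4]

```text
clock: 10.6
position: [0.5292, 0.0043, 0.1643]
ee_rot: [-0.02, -3.141, -0.0]
force: [0.2, -0.1, -0.7]
width: 0.111
gripper_force: 40.0
```

Run:
```python
from h import *
st()
```

```text
t 10.6 p [0.5292 0.0043 0.1643] yaw 3.128764773896375 z [-0.0009  0.0001 -1.    ] F [ 0.1833 -0.0679 -0.7273] T [ 0.1134 -0.1581  0.0535] w 0.11056548552407859 g 39.99883711338043 q [ 0.43    0.4723 -0.7313  1.8617  0.3815  0.9531  1.0853]
```

Emit:
arm_command:
  deltas: [0, 0, 0, 0.0003, -0.001, 0, 4, 0, 0, 0, 0.0003, -0.001, 0, 4, 0, 0, 0, 0.0003, -0.001, -0.003, 4, 0, 0, 0, 0.0003, -0.001, -0.006, 4, 0, 0, 0, 0.0003, -0.001, -0.008, 4, 0, 0, 0, 0.0003, -0.001, -0.008, 4]

```text
clock: 11.2
position: [0.5296, 0.0032, 0.1564]
ee_rot: [-0.02, -3.141, -0.0]
force: [0.1, 0.8, -0.9]
width: 0.11
gripper_force: 40.0
```

Run:
```python
from h import *
st()
```

```text
t 11.2 p [0.5296 0.0032 0.1564] yaw 3.128589423396649 z [-0.0006  0.     -1.    ] F [ 0.1181  0.7538 -0.8694] T [ 0.1253 -0.1705  0.0093] w 0.10995038590583357 g 39.998788833618164 q [ 0.4265  0.4818 -0.7255  1.8699  0.3912  0.9373  1.0786]
```

Emit:
arm_command:
  deltas: [0, 0, 0, 0, 0, -0.004, 4, 0, 0, 0, 0, 0, -0.007, 4, 0, 0, 0, 0, 0, -0.009, 4, 0, 0, 0, 0, 0, -0.009, 4]

```text
clock: 11.6
position: [0.53, 0.0033, 0.1476]
ee_rot: [0.021, 3.141, 0.0]
force: [0.5, -0.6, -3.5]
width: 0.104
gripper_force: 40.0
```

Run:
```python
from h import *
st()
```

```text
t 11.6 p [0.53   0.0033 0.1476] yaw 3.128442536266727 z [ 0.0004  0.0001 -1.    ] F [ 0.5038 -0.6449 -3.4571] T [ 0.0628 -0.5962 -0.0439] w 0.10448676707010074 g 39.99932527542114 q [ 0.4205  0.4923 -0.7188  1.8791  0.4023  0.9189  1.0688]
```

Emit:
arm_command:
  deltas: [0, 0, 0, 0, 0, -0.002, 4, 0, 0, 0, 0, 0, -0.004, 4, 0, 0, 0, 0, 0, -0.004, 4]

```text
clock: 11.9
position: [0.53, 0.0033, 0.1435]
ee_rot: [0.02, 3.141, 0.0]
force: [0.6, 0.2, -0.2]
width: 0.107
gripper_force: 40.0
```

Run:
```python
from h import *
st()
```

```text
t 11.9 p [0.53   0.0033 0.1435] yaw 3.128571955154854 z [ 0.0002  0.0001 -1.    ] F [ 0.6217  0.2319 -0.2357] T [ 0.0276 -0.4853 -0.0525] w 0.1072910931101056 g 39.99992609024048 q [ 0.4178  0.4973 -0.7159  1.8832  0.4072  0.9111  1.0645]
```

Run:
```python
from h import *
a=cv2.imread("pics/w4.png");b=optics.get_image("wrist");cv2.imwrite("pics/w5.png",b)
d=cv2.absdiff(a,b).max(2)
# bow+rod region rows 220..325, cols 300..345
for col in (313,322,330):
    ga=cv2.cvtColor(a,cv2.COLOR_BGR2GRAY)[222:326,col];gb=cv2.cvtColor(b,cv2.COLOR_BGR2GRAY)[222:326,col]
    print(ga[::2]);print(gb[::2])
```

```text
[205 198 115 116 119 120 121 123 124 124 126 128 128 129 151 201 212 215
 215 209  62  92  87 107  98 106 113 115 116 115 117 115 112 111 104 101
 128 212 212 213 215 216 214 214 213 208 205 205 209 213 211 161]
[209 196 111 111 113 114 116 118 119 120 121 121 123 124 144 193 204 208
 207 202  63  89  84 102  94 101 107 111 114 112 113 110 108 107  99  98
 124 204 203 204 208 209 208 207 205 200 196 197 201 206 202 156]
[187 137 133 133 135 135 135 134 136 136 136 136 137 136 157 211 215 217
 217 211  66  91  87 106  97 107 111 115 117 116 117 115 112 110 103 102
 132 218 219 218 217 216 212 210 210 212 216 217 216 214 213 163]
[181 132 128 127 129 130 131 130 130 131 130 132 132 131 152 202 208 210
 211 204  62  86  85 103  93 104 107 112 113 113 112 110 107 107 101  98
 127 214 212 212 211 211 206 202 202 205 210 211 210 209 205 158]
[170 163 137 130 131 131 133 132 133 135 134 136 136 137 150 209 212 210
 210 208  65  90  87 107  94 106 112 116 117 117 116 114 113 111 104 101
 131 215 213 209 204 203 205 210 211 212 209 208 207 207 200 159]
[200 194 131 125 125 126 127 128 129 129 130 131 130 131 147 200 204 201
 202 201  62  87  84 102  92 102 108 111 113 111 113 110 108 107  99  98
 127 206 205 201 197 195 196 202 203 203 202 200 199 198 192 151]
```

The key hasn't slipped, so I'll carry on down.

Emit:
arm_command:
  deltas: [0, 0, 0, 0, 0, -0.002, 4, 0, 0, 0, 0, 0, -0.004, 4, 0, 0, 0, 0, 0, -0.006, 4, 0, 0, 0, 0, 0, -0.006, 4]

```text
clock: 12.35
position: [0.53, 0.0034, 0.1379]
ee_rot: [0.02, 3.141, 0.0]
force: [0.1, -1.1, 3.1]
width: 0.104
gripper_force: 40.0
```

Run:
```python
from h import *
st()
```

```text
t 12.35 p [0.53   0.0034 0.1379] yaw 3.1286440471661154 z [ 0.0004  0.     -1.    ] F [ 0.0907 -1.1243  3.0647] T [-0.0158 -0.2907 -0.0272] w 0.10350036005549824 g 39.9999064207077 q [ 0.4136  0.5041 -0.7114  1.8892  0.4146  0.8997  1.0579]
```

Emit:
arm_command:
  deltas: [0, 0, 0, 0, 0, -0.002, 4, 0, 0, 0, 0, 0, -0.004, 4, 0, 0, 0.05, 0, 0, -0.005, 4, 0, 0, 0.05, 0, 0, -0.005, 4, 0, 0, -0.05, 0, 0, -0.005, 4, 0, 0, -0.05, 0, 0, -0.005, 4, 0, 0, 0, 0, 0, -0.005, 4, 0, 0, 0, 0, 0, -0.005, 4]

```text
clock: 13.15
position: [0.5302, 0.0035, 0.1337]
ee_rot: [0.016, 3.14, -0.0]
force: [-2.2, -1.5, 14.4]
width: 0.109
gripper_force: 40.0
```

Run:
```python
from h import *
st()
a=cv2.imread("pics/w4.png");b=optics.get_image("wrist");cv2.imwrite("pics/w6.png",b)
for i in(a,b):print(cv2.cvtColor(i,cv2.COLOR_BGR2GRAY)[222:326:2,322])
```

```text
t 13.15 p [0.5302 0.0035 0.1337] yaw 3.13133229656172 z [ 0.0012 -0.0003 -1.    ] F [-2.1897 -1.5153 14.3748] T [-0.167   0.4338  0.0345] w 0.10888989897536731 g 40.00204682350159 q [ 0.4104  0.5093 -0.7084  1.8934  0.4209  0.891   1.0547]
[187 137 133 133 135 135 135 134 136 136 136 136 137 136 157 211 215 217
 217 211  66  91  87 106  97 107 111 115 117 116 117 115 112 110 103 102
 132 218 219 218 217 216 212 210 210 212 216 217 216 214 213 163]
[203 131 128 127 127 129 131 128 130 131 130 129 129 130 149 200 205 208
 209 202  62  87  83 102  93 102 106 111 112 111 111 110 107 106  98  97
 126 211 211 210 210 209 205 201 200 203 209 209 208 206 205 157]
```

Emit:
arm_command:
  deltas: [0, 0, -0.05, 0, 0, 0.001, 4, 0, 0, -0.1, 0, 0, 0.001, 4, 0, 0, -0.15, 0, 0, 0.001, 4, 0, 0, -0.2, 0, 0, 0.001, 4, 0, 0, -0.2, 0, 0, 0.001, 4]
  force: 60

```text
clock: 13.7
position: [0.5298, 0.0037, 0.1338]
ee_rot: [0.513, 3.099, 0.0]
force: [-0.1, 2.4, 2.6]
width: 0.108
gripper_force: 60.0
```

Run:
```python
from h import *
st()
```

```text
t 13.7 p [0.5298 0.0037 0.1338] yaw 2.813708354678467 z [ 0.0002  0.0003 -1.    ] F [-0.0572  2.3654  2.5723] T [ 0.466  -0.2577 -0.0084] w 0.1078534025709604 g 60.003347396850586 q [ 0.3562  0.4879 -0.6287  1.8977  0.3679  0.8725  0.7853]
```

Emit:
arm_command:
  deltas: [0, 0, -0.07, 0, 0, 0, 4, 0, 0, -0.14, 0, 0, 0, 4, 0, 0, -0.21, 0, 0, 0, 4, 0, 0, -0.28, 0, 0, 0, 4, 0, 0, -0.35, 0, 0, 0, 4, 0, 0, -0.42, 0, 0, 0, 4, 0, 0, -0.49, 0, 0, 0, 4, 0, 0, -0.56, 0, 0, 0, 4, 0, 0, -0.63, 0, 0, 0, 4, 0, 0, -0.7, 0, 0, 0, 4, 0, 0, -0.75, 0, 0, 0, 4, 0, 0, -0.78, 0, 0, 0, 4, 0, 0, -0.78, 0, 0, 0, 4]

```text
clock: 15.0
position: [0.5307, 0.0043, 0.1338]
ee_rot: [2.198, 2.244, 0.003]
force: [4.7, 3.4, -2.0]
width: 0.108
gripper_force: 60.0
```

Run:
```python
from h import *
st()
```

```text
t 15.0 p [0.5307 0.0043 0.1338] yaw 1.5918309485120614 z [ 0.0018  0.001  -1.    ] F [ 4.6899  3.4219 -1.9634] T [ 0.8391 -1.2321  0.2093] w 0.10777796094299068 g 60.02155780792236 q [ 0.136   0.4324 -0.3241  1.9149  0.1825  0.8207 -0.264 ]
```

Emit:
arm_command:
  deltas: [0, 0, -0.02, 0, -0.0005, -0.0005, 4, 0, 0, -0.04, 0, -0.0005, -0.0005, 4, 0, 0, -0.06, 0, -0.0005, -0.0005, 4, 0, 0, -0.06, 0, -0.0005, -0.0005, 4, 0, 0, -0.06, 0, -0.0005, -0.0005, 4]

```text
clock: 15.5
position: [0.5308, 0.0042, 0.1338]
ee_rot: [2.299, 2.141, 0.004]
force: [3.0, 4.7, 3.4]
width: 0.104
gripper_force: 60.0
```

Run:
```python
from h import *
st()
```

```text
t 15.5 p [0.5308 0.0042 0.1338] yaw 1.4996572047063488 z [ 0.0022  0.0015 -1.    ] F [2.9726 4.6909 3.36  ] T [ 1.1771 -0.8078  0.2529] w 0.1037087442335642 g 60.02935230731964 q [ 0.1199  0.4297 -0.3019  1.9165  0.169   0.8174 -0.3431]
```

Emit:
arm_command:
  deltas: [0, 0, -0.02, 0, 0, 0, 4, 0, 0, -0.04, 0, 0, 0, 4, 0, 0, -0.06, 0, 0, 0, 4, 0, 0, -0.06, 0, 0, 0, 4, 0, 0, -0.06, 0, 0, 0, 4]

```text
clock: 16.0
position: [0.5309, 0.0042, 0.1338]
ee_rot: [2.397, 2.03, 0.004]
force: [3.3, 3.8, 2.6]
width: 0.103
gripper_force: 60.0
```

Run:
```python
from h import *
st()
```

```text
t 16.0 p [0.5309 0.0042 0.1338] yaw 1.4054390581624252 z [ 0.0024  0.0015 -1.    ] F [3.3195 3.7982 2.6422] T [ 1.138  -0.9203  0.2201] w 0.10340849397538862 g 60.031755566596985 q [ 0.1025  0.427  -0.2785  1.9179  0.1556  0.8148 -0.4244]
```

Run:
```python
from h import *
b=optics.get_image("wrist");cv2.imwrite("pics/w7.png",b)
for n in("w4","w6","w7"):
    g=cv2.GaussianBlur(cv2.cvtColor(cv2.imread(f"pics/{n}.png"),cv2.COLOR_BGR2GRAY),(3,3),0).astype(float)
    o=[]
    for r in(253,257,298,305,312,318):
        x=g[r,295:350];k=np.nonzero((x[:-1]<150)!=(x[1:]<150))[0]
        o.append([round(295+i+(150-x[i])/(x[i+1]-x[i]),1) for i in k])
    print(n,o)
cv2.imwrite("pics/w7d.png",cv2.resize(b[150:350,220:440],None,fx=3,fy=3,interpolation=cv2.INTER_CUBIC))
```

```text
w4 [[np.float64(309.5), np.float64(333.1)], [np.float64(309.1), np.float64(333.4)], [np.float64(309.6), np.float64(332.9)], [np.float64(309.6), np.float64(332.8)], [np.float64(309.6), np.float64(333.0)], [np.float64(309.5), np.float64(333.2)]]
w6 [[np.float64(309.7), np.float64(333.0)], [np.float64(309.3), np.float64(333.3)], [np.float64(309.8), np.float64(332.8)], [np.float64(309.8), np.float64(332.7)], [np.float64(309.8), np.float64(332.8)], [np.float64(309.8), np.float64(333.1)]]
w7 [[np.float64(309.2), np.float64(331.7)], [np.float64(308.5), np.float64(332.3)], [np.float64(309.5), np.float64(332.2)], [np.float64(309.5), np.float64(332.1)], [np.float64(309.5), np.float64(332.2)], [np.float64(309.2), np.float64(332.4)]]
```

View pics/w7d.png

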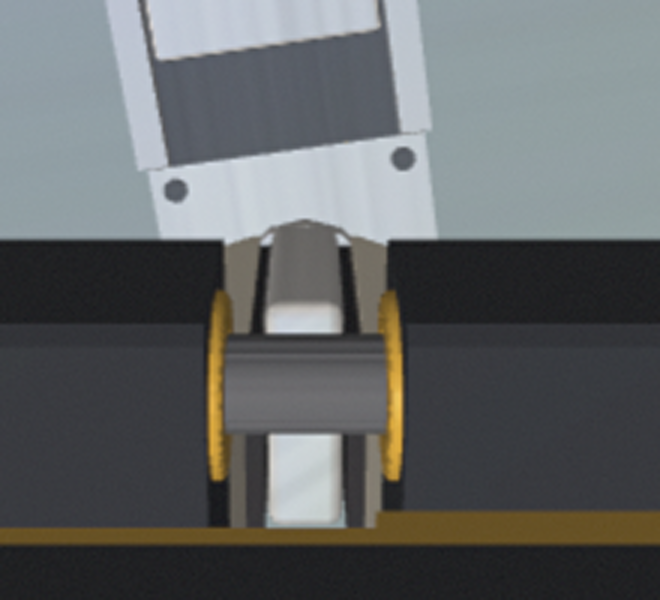

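The key sits square in the pads and has turned with them. I'll keep turning until the stop shows up in the torque.

Emit:
arm_command:
  deltas: [0, 0, -0.02, 0, 0, 0, 4, 0, 0, -0.04, 0, 0, 0, 4, 0, 0, -0.04, 0, 0, 0, 4, 0, 0, -0.04, 0, 0, 0, 4]

```text
clock: 16.45
position: [0.531, 0.0042, 0.1338]
ee_rot: [2.459, 1.954, 0.004]
force: [3.9, 4.6, 2.0]
width: 0.109
gripper_force: 60.1
```

Run:
```python
from h import *
st()
```

```text
t 16.45 p [0.531  0.0042 0.1338] yaw 1.3431663880210256 z [ 0.0025  0.0014 -1.    ] F [3.92   4.6106 2.0221] T [ 1.0827 -0.9239  0.5349] w 0.10904089431829707 g 60.129141211509705 q [ 0.0908  0.4253 -0.263   1.9188  0.1468  0.8132 -0.4784]
```

Emit:
arm_command:
  deltas: [0, 0, -0.02, 0, 0, 0, 4, 0, 0, -0.03, 0, 0, 0, 4, 0, 0, -0.03, 0, 0, 0, 4, 0, 0, -0.03, 0, 0, 0, 4]

```text
clock: 16.85
position: [0.531, 0.0042, 0.1338]
ee_rot: [2.504, 1.897, 0.004]
force: [3.4, 4.6, 2.5]
width: 0.104
gripper_force: 60.4
```

Run:
```python
from h import *
st()
```

```text
t 16.85 p [0.531  0.0042 0.1338] yaw 1.296581012199586 z [ 0.0025  0.0012 -1.    ] F [3.3555 4.6284 2.4513] T [ 1.0343 -0.9679  0.7974] w 0.10397041603992878 g 60.39235711097717 q [ 0.082   0.4241 -0.2514  1.9196  0.1404  0.812  -0.5188]
```

```bash
python3 -c "
from cell import arm
print(arm.sign_off())"
```

```text
the job is handed in; nothing more can be done
None
```

I slid the shutter open to its stop, pushed the square-bow key home and turned it clockwise until the torque rose sharply at the stop; I handed in at about 17 s with it still gripped and held there. The sign-off returned no verdict, and I never clearly felt either wafer on the way in.

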